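# Stand the dye bottles in their drip saucers

### The job

Stand each of the four dye bottles upright in the drip saucer of the bottle's own colour (the brown glass one, the one with the broad pink band, the plain white one with the blue cap, which counts as white, and the small blue one), flat on the saucer's floor inside the rim. Set the bottles down rather than dropping them, tip none over, and leave the grit jar and the low tin where they stand.

Things in the scene. Friction and masses are not known exactly. Their poses are not given: they have to be found in the camera images.
- brown_bottle: brown glass bottle with a dark cap, closed and round, 40 mm in diameter, 146 mm tall, standing loose on the worktop or wherever it is put; origin: centre of its underside, z up. Stiff; the sides can be gripped anywhere between 15 and 95 mm above the underside; a grip at 85 mm above the underside with 15 N holds it.
- pink_bottle: pink bottle: a broad pink band round its body, white shoulders and a pale cap, closed and round, 43 mm in diameter, 176 mm tall, standing loose on the worktop or wherever it is put; origin: centre of its underside, z up. Stiff; the sides can be gripped anywhere between 15 and 115 mm above the underside; a grip at 105 mm above the underside with 15 N holds it.
- white_bottle: plain white bottle with a blue cap (its own colour, white, counts; not the cap), closed and round, 37 mm in diameter, 126 mm tall, standing loose on the worktop or wherever it is put; origin: centre of its underside, z up. Stiff; the sides can be gripped anywhere between 15 and 85 mm above the underside; a grip at 70 mm above the underside with 15 N holds it.
- blue_bottle: very small blue bottle, blue all over, closed and round, 27 mm in diameter, 64 mm tall, standing loose on the worktop or wherever it is put; origin: centre of its underside, z up. Stiff; the sides can be gripped anywhere between 15 and 48 mm above the underside; a grip at 40 mm above the underside with 15 N holds it.
- brown_saucer: brown round drip saucer, fixed to the worktop, inner diameter 66 mm, outer 74 mm, rim 12 mm high, with a small flat thumb tab outside; origin: centre of its underside, on the worktop; z up. Its flat inner floor lies 5 mm above the origin, so a bottle standing in it has its underside at +5 mm and may stand up to 13 mm off centre.
- pink_saucer: pink round drip saucer, fixed to the worktop, inner diameter 69 mm, outer 77 mm, rim 12 mm high, with a small flat thumb tab outside; origin: centre of its underside, on the worktop; z up. Its flat inner floor lies 5 mm above the origin, so a bottle standing in it has its underside at +5 mm and may stand up to 13 mm off centre.
- white_saucer: white round drip saucer, fixed to the worktop, inner diameter 63 mm, outer 71 mm, rim 12 mm high, with a small flat thumb tab outside; origin: centre of its underside, on the worktop; z up. Its flat inner floor lies 5 mm above the origin, so a bottle standing in it has its underside at +5 mm and may stand up to 13 mm off centre.
- blue_saucer: blue round drip saucer, fixed to the worktop, inner diameter 53 mm, outer 61 mm, rim 12 mm high, with a small flat thumb tab outside; origin: centre of its underside, on the worktop; z up. Its flat inner floor lies 5 mm above the origin, so a bottle standing in it has its underside at +5 mm and may stand up to 13 mm off centre.
- grit_jar: bystander, to be left alone: clear jar with a grey lid and grey grit in it, 62 mm in diameter, 95 mm tall; origin: centre of its underside.
- low_tin: bystander, to be left alone: low open gold-brown tin, 88 mm in diameter, 58 mm tall, standing in the shallow steel tray (rim 42 mm high) at the back of the worktop; origin: centre of its underside.

How it is judged:
By the outcome, as a careful person would: the job done as asked, in the order asked, and still so for the second after the job is handed in, with the robot touching nothing.
It also fails if it takes over 122 s, if anything falls off the work surface, if the arm or the gripper's body presses on something with over 40 N, if the wrist force passes 120 N, or if a joint passes its speed limit or range.

### The arm

A 6-joint arm with a two-finger parallel gripper is mounted at the origin on a cart in front of the work surface, level with it; the furniture and walls round the work are solid. World frame = base frame: x ahead of the robot, y to its left, z up, the work surface at z = 0. Lengths are in mm, angles in rad, forces in N, time in s.
With the tool pointing down it reaches from about 300 to 775 mm from the base axis. Payload 14.6 kg.
Tool frame: the origin (TCP) lies on the centre line of the jaws, within the pads' length; the fingertips stand 8 mm ahead of it and the grasp point (between the pads) lies 11 mm behind it; z points along the fingers, y is the line along which they close (so a half turn about z gives the same grasp; the last joint's range is limited). The gripper opens to 94 mm and grips with 3 to 60 N. Pads are 16 mm wide; open, the fingers measure 119 mm over their backs; the gripper's body (75 mm by 177 mm) begins 78 mm behind the grasp point.
Start: joints at [-1.287, 0.3, 1.521, -0, 1.321, -0.067], TCP at [189, -516.496, 213.446] pointing down, gripper open.
Joint ranges: [-3.03, 3.03], [-0.79, 2.21], [0.23, 2.52], [-1.04, 4.18], [0, 3.07], [-2.55, 2.55]. Speed limits (rad/s): [2.22, 2.22, 2.57, 3.14, 3.14, 3.14].

### API

Orientations are given as [roll, pitch, yaw] about the fixed x, y, z axes, in that order (R = Rz(yaw) Ry(pitch) Rx(roll)).
In Python, from cell import manip gives the robot as it stands.
- The arm moves only by the tool jog_arm, never from a script. Its argument "rows" is one flat list of numbers, 7 for each row, row after row: the shift along the world's x, y, z in cm, then the turn, a rotation vector about the world's x, y, z in rad, then the closure, from 0 (fully open) to 1 (shut). In form: [dx, dy, dz, rx, ry, rz, fingers, dx, dy, dz, rx, ry, rz, fingers, ...]. A call has 1 to 20 rows; each row shifts and turns the commanded pose from where the row before left it; what a row does not reach is not made up. A row lasts 1/12 s, in which the tool goes at most 41.7 mm and 7.16 degrees, less where a joint would pass 70% of its speed; a pose out of reach is approached as far as the arm can. A call with a gripper value outside its range is refused whole. The fingers move at their own pace and stop on an object; "newtons" is the grip in N (left out, the last holds). Time passes only in rows, so rows that do not move let the fingers close. It gives the time, the measured TCP pose, the force, the opening and the grip force at its end, in the units of the state.
- manip.read_state(): the state, without advancing time (a new reading comes with each control period).
- manip.camera(name): name is "scene" or "side" or "wrist"; returns (picture, depth): 400x640x3 uint8, blue, green, red; 400x640 float32, mm along the optical axis (not along the pixel's ray), 0 where there is no reading.
- manip.camera_model(name): a dict with "K" (3x3 intrinsics, pixels), "R" (3x3) and "t" (3): a world point X has camera coordinates R X + t. Camera axes: x right, y down, z forward; pixel columns grow to the right and rows downward; lengths in mm; the calibration is good to about 2 mm. A picture is of the moment at which its call begins: read the wrist's pose just before it. camera_model takes no time and is no camera call; for the wrist camera it gives the pose at the moment of the call.
- manip.sign_off(): hands the job in; it is judged then, once.
The state is a dict: "clock": time; "joints": joint angles; "qd": joint speeds; "effort": joint torques, N m; "eef_pos": TCP position; "eef_rot": TCP orientation; "wrist_force": force on the tool from outside, world axes, zero at the start; "moment": the same for the moment, N m; "finger_gap": finger opening in mm; "finger_force": force on a finger pad.
Only numpy, scipy, OpenCV 4.12 (cv2) and the standard library are available. Lean on these libraries where they do the work, as an engineer would, in place of code of your own. Each camera call takes 0.05 s, during which the arm holds its last target. There are 200 camera calls.

## Working session

There is one attempt and no reset: what is moved stays moved. The work goes in short steps, Python scripts to look and compute and a tool call to move; the robot and the scene stay as the last step left them, time stands still between calls to the robot, and variables do not carry over. Pictures are saved under pics/ and viewed, at most 14 in all, crops included, and the job is handed in when it is done.

Besides the shell and the picture viewer there is one more tool, called after "Call:" by a JSON object that holds its "op" and its "data", one argument or row to a line. jog_arm: Moves the arm, as the interface text tells. Its arguments: {"type":"object","properties":{"rows":{"type":"array"},"newtons":{"type":"number"}},"required":["rows"]}

```bash
mkdir -p pics; ls
python3 - <<'E'
from cell import manip
import cv2,numpy as np
print(manip.read_state())
for n in("scene","side"):
    p,d=manip.camera(n); cv2.imwrite(f"pics/{n}0.png",p); np.save(f"pics/{n}0.npy",d)
    m=manip.camera_model(n); print(n,{k:np.round(np.array(v),3).tolist() for k,v in m.items()})
E
```

```text
pics
{'clock': 0.0, 'joints': array([-1.28661022e+00,  3.00459910e-01,  1.52157723e+00, -3.38485049e-05,
        1.32066952e+00, -6.65689890e-02]), 'qd': array([ 6.99031099e-05, -8.01202945e-06,  2.67707934e-04,  1.47079400e-03,
        5.65474579e-05, -5.92870765e-04]), 'effort': array([-2.98455932e-03, -5.31811988e+01, -3.52745640e+01,  7.07150088e-02,
        2.43874040e-02, -8.84358724e-05]), 'eef_pos': array([ 188.92022385, -516.2750312 ,  212.89408571]), 'eef_rot': array([-3.14047894e+00, -4.13899592e-05,  3.50763465e-01]), 'wrist_force': array([-0.29711449,  0.5805547 ,  0.45622506]), 'moment': array([-0.01383284,  0.00369311,  0.00090022]), 'finger_force': 0.0, 'finger_gap': 94.13122396858171}
scene {'K': [[428.646, 0.0, 321.432], [0.0, 428.646, 198.602], [0.0, 0.0, 1.0]], 'R': [[-0.75, -0.662, 0.014], [-0.508, 0.562, -0.653], [0.424, -0.497, -0.757]], 't': [444.232, 325.653, 1126.915]}
side {'K': [[461.139, 0.0, 318.336], [0.0, 461.139, 203.651], [0.0, 0.0, 1.0]], 'R': [[-0.931, -0.366, -0.016], [-0.214, 0.58, -0.786], [0.297, -0.728, -0.618]], 't': [545.951, 166.892, 1344.479]}
```

View pics/scene0.png

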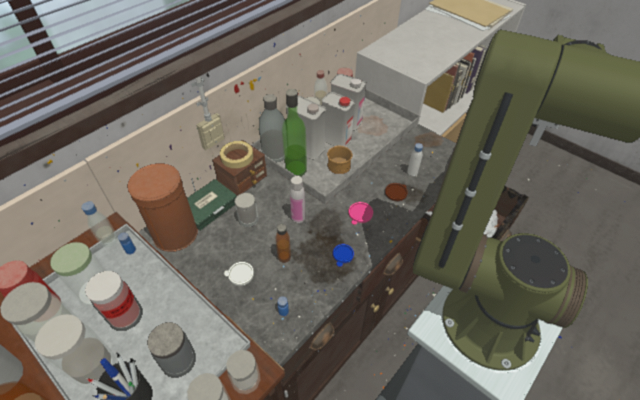

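View pics/side0.png

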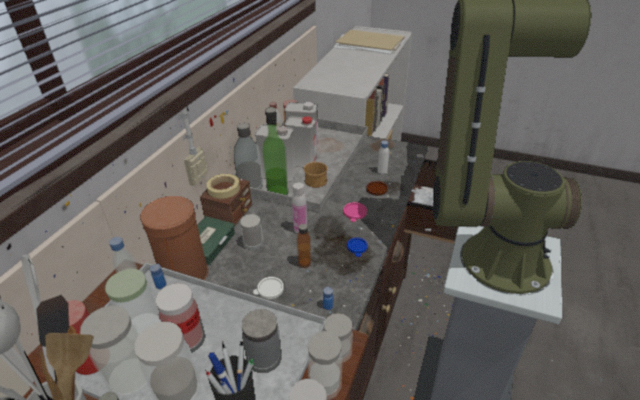

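The scene view shows brown bottle at (283,243), pink at (297,200), white with blue cap at (416,160) and blue at (283,306). The saucers are brown (397,191), pink (360,212), white (240,273) and blue (343,254); the jar is at (245,207) and the tin at (340,158). The side view agrees: bottles at (304,248), (299,210), (384,158) and (328,298); saucers at (376,188), (355,212), (270,289) and (357,247).

```bash
cat > h.py <<'E'
import numpy as np, cv2
from scipy.optimize import least_squares
def cloud(d,m):
    K,R,t=(np.array(m[k],float) for k in("K","R","t"))
    v,u=np.indices(d.shape); c=np.stack([(u-K[0,2])/K[0,0]*d,(v-K[1,2])/K[1,1]*d,d],-1)
    return (c-t.ravel())@R
def cast(uv,m,z):
    K,R,t=(np.array(m[k],float) for k in("K","R","t")); o=-R.T@t.ravel()
    r=(np.c_[uv,np.ones(len(uv))]@np.linalg.inv(K).T)@R
    return o+r*((z-o[2])/r[:,2])[:,None]
def circ(p,r):
    f=lambda c:np.hypot(p[:,0]-c[0],p[:,1]-c[1])-r
    s=least_squares(f,p[:,:2].mean(0),loss="soft_l1",f_scale=2); return s.x,np.median(abs(s.fun))
E
cat > m0.py <<'E'
from h import *
from cell import manip
B={"brown":((283,243),(304,248),20,85),"pink":((297,200),(299,210),21.5,100),"white":((416,160),(384,158),18.5,80),"blue":((283,306),(328,298),13.5,45),"jar":((245,207),(251,231),31,80),"tin":((340,158),(316,175),44,50)}
S={"brown":((397,191),(376,188),35),"pink":((360,212),(355,212),36.5),"white":((240,273),(270,289),33.5),"blue":((343,254),(357,247),28.5)}
for i,n in enumerate(("scene","side")):
    p=cv2.imread(f"pics/{n}0.png"); d=np.load(f"pics/{n}0.npy"); m=manip.camera_model(n); W=cloud(d,m)
    for k,v in B.items():
        u,w=v[i]; q=W[w-45:w+45,u-30:u+30].reshape(-1,3); c0=W[w,u]
        q=q[(q[:,2]>18)&(q[:,2]<v[3])&(np.hypot(*(q[:,:2]-c0[:2]).T)<v[2]*2)]
        c,e=circ(q,v[2]) ; print(n,"bottle",k,len(q),c.round(1),round(e,1))
    for k,v in S.items():
        u,w=v[i]; P=W[w-22:w+22,u-26:u+26].reshape(-1,3); c0=W[w,u]
        near=np.hypot(*(P[:,:2]-c0[:2]).T)<v[2]+14
        q=P[near&(P[:,2]>8)&(P[:,2]<18)]; c,e=circ(q,v[2])
        print(n,"saucer",k,len(q),c.round(1),round(e,1),"floor z",round(c0[2],1))
E
python3 m0.py
```

```text
scene bottle brown 179 [545.9 217.7] 0.6
scene bottle pink 243 [615.8  85. ] 0.9
scene bottle white 150 [ 461.4 -325.6] 1.2
scene bottle blue 52 [427.2 340.3] 0.4
scene bottle jar 283 [727.3 193. ] 1.1
scene bottle tin 481 [ 677.1 -179.8] 11.6
scene saucer brown 104 [ 448.2 -207. ] 1.7 floor z 8.6
scene saucer pink 114 [481.7 -60.4] 1.6 floor z 7.4
scene saucer white 136 [595.5 340.3] 1.3 floor z 5.9
scene saucer blue 100 [423.8  95.7] 1.3 floor z 3.1
side bottle brown 235 [544.7 217.2] 0.9
side bottle pink 229 [614.5  84.2] 1.1
side bottle white 143 [ 459.6 -325.9] 1.7
side bottle blue 65 [426.4 339.7] 0.9
side bottle jar 330 [726.3 192.4] 1.1
side bottle tin 374 [ 659.4 -178.9] 6.7
side saucer brown 117 [ 447.  -206.7] 2.7 floor z 5.2
side saucer pink 130 [480.8 -61.3] 2.4 floor z 8.0
side saucer white 212 [594.2 340.6] 1.8 floor z 5.5
side saucer blue 125 [422.6  96.2] 2.1 floor z 5.2
```

Run:
```python
from h import *
from cell import manip
W=np.concatenate([cloud(np.load(f"pics/{n}0.npy"),manip.camera_model(n)).reshape(-1,3) for n in("scene","side")])
for k,c,z,r in(("brown",(545,217),155,120),("pink",(615,85),175,120),("white",(460,-326),140,120),("blue",(427,340),110,130),("blueFing",(427,340),15,75),("whiteS",(595,340),145,120),("whiteSf",(595,340),45,70)):
    h=W[(np.hypot(*(W[:,:2]-c).T)<r)&(W[:,2]>z)]
    print(k,len(h)); 
    if len(h): print(np.unique((h//20*20).astype(int),axis=0)[:14].tolist())
```

```text
brown 0
pink 108
[[580, 80, 160], [600, 60, 160], [600, 80, 160], [600, 80, 180], [600, 100, 160], [600, 100, 180], [620, 60, 160], [620, 80, 160], [620, 100, 160]]
white 0
blue 0
blueFing 349
[[400, 320, 0], [400, 320, 20], [400, 320, 40], [400, 320, 60], [400, 340, 0], [400, 340, 20], [400, 340, 40], [400, 340, 60], [420, 320, 60], [420, 340, 0], [420, 340, 20], [420, 340, 40], [420, 340, 60]]
whiteS 2
[[540, 220, 140]]
whiteSf 0
```

Call:
{"op": "jog_arm", "data": {
  "rows": [0.5, 1, 0.3, 0, 0, 0.12, 0, 1.2, 2.4, 0.3, 0, 0, 0.12, 0, 1.2, 2.4, 0.3, 0, 0, 0.12, 0, 1.4, 2.9, 0.3, 0, 0, 0.12, 0, 1.4, 2.9, 0.3, 0, 0, 0.12, 0, 1.4, 2.9, 0.3, 0, 0, 0.12, 0, 1.4, 2.9, 0, 0, 0, 0.12, 0, 1.4, 2.9, 0, 0, 0, 0.12, 0, 1.4, 2.9, 0, 0, 0, 0.12, 0, 1.4, 2.9, 0, 0, 0, 0.12, 0, 1.4, 2.9, 0, 0, 0, 0.02, 0, 1.4, 2.9, 0, 0, 0, 0, 0, 1.4, 2.9, 0, 0, 0, 0, 0, 1.4, 2.9, 0, 0, 0, 0, 0, 1.4, 2.9, 0, 0, 0, 0, 0, 1.4, 2.9, 0, 0, 0, 0, 0, 1.4, 2.9, 0, 0, 0, 0, 0, 1.4, 2.9, 0, 0, 0, 0, 0, 1.4, 2.9, 0, 0, 0, 0, 0, 1.4, 2.9, 0, 0, 0, 0, 0]
}}

```text
clock: 1.77
eef_pos: [456.3, 36.2, 231.3]
eef_rot: [-3.141, 0.0, 1.571]
wrist_force: [0.0, 0.0, 0.2]
finger_gap: 93.9
finger_force: 0.0
```

Call:
{"op": "jog_arm", "data": {
  "rows": [1.3, 2.7, 0, 0, 0, 0, 0, 1.3, 2.7, 0, 0, 0, 0, 0, 1.3, 2.7, 0, 0, 0, 0, 0, 1.3, 2.7, 0, 0, 0, 0, 0, 1.3, 2.7, 0, 0, 0, 0, 0, 1.3, 2.7, 0, 0, 0, 0, 0, 0.8, 1.4, 0, 0, 0, 0, 0, 0.3, 0.5, 0, 0, 0, 0, 0, 0, 0, -1, 0, 0, 0, 0, 0, 0, -1.6, 0, 0, 0, 0, 0, 0, -1.6, 0, 0, 0, 0, 0, 0, -1.6, 0, 0, 0, 0, 0, 0, -1.6, 0, 0, 0, 0, 0, 0, -1.6, 0, 0, 0, 0, 0, 0, -1.6, 0, 0, 0, 0, 0, 0, -1.6, 0, 0, 0, 0, 0, 0, -1.6, 0, 0, 0, 0, 0, 0, -1.2, 0, 0, 0, 0, 0, 0, -0.7, 0, 0, 0, 0, 0, 0, 0, 0, 0, 0, 0]
}}

```text
clock: 3.43
eef_pos: [544.2, 214.6, 73.0]
eef_rot: [-3.139, 0.001, 1.57]
wrist_force: [1.1, -0.5, -0.0]
finger_gap: 93.9
finger_force: 0.0
```

Run:
```python
from cell import manip
import cv2
p,_=manip.camera("side"); w,_=manip.camera("wrist")
cv2.imwrite("pics/1.png",cv2.hconcat([cv2.resize(p[100:350,180:480],(480,400)),w[:,160:480]]))
```

```text
(no output)
```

View pics/1.png

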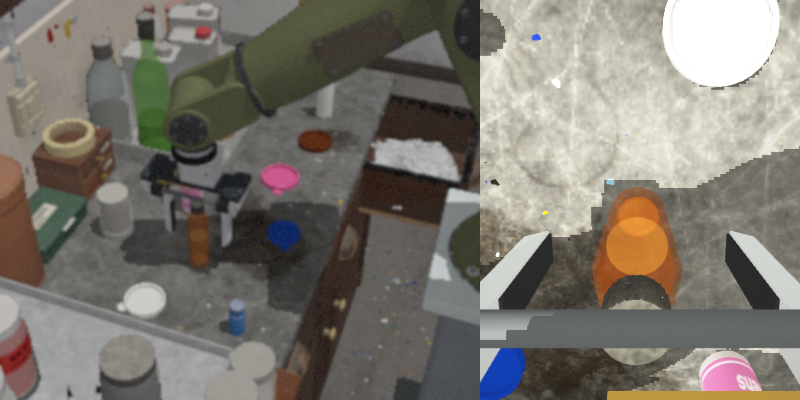

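The bottle stands centred between the open fingers (wrist part, about (637,245)). I'll close after a 3 mm y correction.

Call:
{"op": "jog_arm", "data": {
  "rows": [0.1, 0.3, 0, 0, 0, 0, 0, 0, 0, 0, 0, 0, 0, 1, 0, 0, 0, 0, 0, 0, 1, 0, 0, 0, 0, 0, 0, 1, 0, 0, 0, 0, 0, 0, 1, 0, 0, 0, 0, 0, 0, 1, 0, 0, 0, 0, 0, 0, 1, 0, 0, 0, 0, 0, 0, 1, 0, 0, 0, 0, 0, 0, 1, 0, 0, 0, 0, 0, 0, 1, 0, 0, 0, 0, 0, 0, 1, 0, 0, 0, 0, 0, 0, 1],
  "newtons": 15
}}

```text
clock: 4.53
eef_pos: [546.0, 218.5, 74.4]
eef_rot: [-3.142, 0.0, 1.571]
wrist_force: [-0.7, -0.6, -0.2]
finger_gap: 39.8
finger_force: 15.0
```

Call:
{"op": "jog_arm", "data": {
  "rows": [0, 0, 0.5, 0, 0, 0, 1, 0, 0, 1, 0, 0, 0, 1, 0, 0, 1, 0, 0, 0, 1, 0, 0, 1, 0, 0, 0, 1, 0, 0, 1, 0, 0, 0, 1, 0, 0, 1, 0, 0, 0, 1, 0, 0, 0.5, 0, 0, 0, 1, -0.2, -1, 0, 0, 0, 0, 1, -0.4, -1.8, 0, 0, 0, 0, 1, -0.5, -2.2, 0, 0, 0, 0, 1, -0.5, -2.2, 0, 0, 0, 0, 1, -0.5, -2.2, 0, 0, 0, 0, 1, -0.5, -2.2, 0, 0, 0, 0, 1, -0.5, -2.2, 0, 0, 0, 0, 1, -0.5, -2.2, 0, 0, 0, 0, 1, -0.5, -2.2, 0, 0, 0, 0, 1, -0.5, -2.2, 0, 0, 0, 0, 1, -0.5, -2.2, 0, 0, 0, 0, 1, -0.5, -2.2, 0, 0, 0, 0, 1, -0.5, -2.2, 0, 0, 0, 0, 1]
}}

```text
clock: 6.2
eef_pos: [484.0, -52.9, 134.1]
eef_rot: [-3.141, -0.0, 1.571]
wrist_force: [0.3, 0.3, -0.4]
finger_gap: 39.7
finger_force: 15.0
```

Call:
{"op": "jog_arm", "data": {
  "rows": [-0.5, -2.2, 0, 0, 0, 0, 1, -0.5, -2.2, 0, 0, 0, 0, 1, -0.5, -2.2, 0, 0, 0, 0, 1, -0.5, -2.2, 0, 0, 0, 0, 1, -0.5, -2.2, 0, 0, 0, 0, 1, -0.5, -2, 0, 0, 0, 0, 1, -0.4, -1.5, 0, 0, 0, 0, 1, -0.3, -1, 0, 0, 0, 0, 1, 0, 0, 0, 0, 0, 0, 1, 0, 0, 0, 0, 0, 0, 1, 0, 0, 0, 0, 0, 0, 1, 0, 0, 0, 0, 0, 0, 1]
}}

```text
clock: 7.2
eef_pos: [448.2, -205.7, 134.4]
eef_rot: [-3.142, -0.0, 1.572]
wrist_force: [-0.5, -0.6, -1.7]
finger_gap: 39.6
finger_force: 15.0
```

Call:
{"op": "jog_arm", "data": {
  "rows": [0, 0, -0.5, 0, 0, 0, 1, 0, 0, -0.8, 0, 0, 0, 1, 0, 0, -0.8, 0, 0, 0, 1, 0, 0, -0.8, 0, 0, 0, 1, 0, 0, -0.8, 0, 0, 0, 1, 0, 0, -0.6, 0, 0, 0, 1, 0, 0, -0.4, 0, 0, 0, 1, 0, 0, -0.2, 0, 0, 0, 1, 0, 0, -0.2, 0, 0, 0, 1, 0, 0, -0.2, 0, 0, 0, 1, 0, 0, 0, 0, 0, 0, 1, 0, 0, 0, 0, 0, 0, 1, 0, 0, 0, 0, 0, 0, 1]
}}

```text
clock: 8.28
eef_pos: [448.1, -206.5, 81.7]
eef_rot: [3.141, 0.0, 1.571]
wrist_force: [0.9, 0.3, -1.3]
finger_gap: 39.6
finger_force: 15.0
```

Run:
```python
from cell import manip
import cv2
p,_=manip.camera("side"); s,_=manip.camera("scene")
cv2.imwrite("pics/2.png",cv2.hconcat([cv2.resize(p[100:250,300:450],(400,400)),cv2.resize(s[110:260,320:470],(400,400))]))
```

```text
(no output)
```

View pics/2.png

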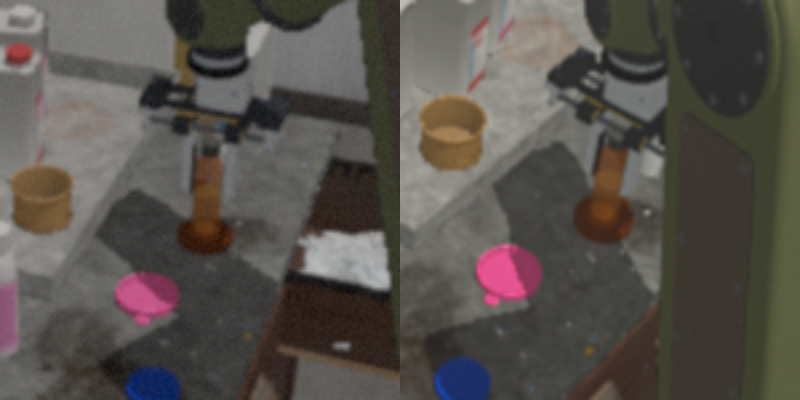

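The brown bottle is centred over the brown saucer in both views (left (206,235), right (603,215)). Now the last 2–3 mm.

Call:
{"op": "jog_arm", "data": {
  "rows": [0, 0, -0.1, 0, 0, 0, 1, 0, 0, -0.1, 0, 0, 0, 1, 0, 0, -0.05, 0, 0, 0, 1, 0, 0, 0, 0, 0, 0, 1, 0, 0, 0, 0, 0, 0, 1]
}}

```text
clock: 8.8
eef_pos: [448.1, -206.5, 79.4]
eef_rot: [3.141, 0.0, 1.571]
wrist_force: [-3.3, 1.2, 6.2]
finger_gap: 39.7
finger_force: 15.0
```

Call:
{"op": "jog_arm", "data": {
  "rows": [0, 0, 0, 0, 0, 0, 0, 0, 0, 0, 0, 0, 0, 0, 0, 0, 0, 0, 0, 0, 0, 0, 0, 0, 0, 0, 0, 0, 0, 0, 0, 0, 0, 0, 0, 0, 0, 0, 0, 0, 0, 0, 0, 0, 0.5, 0, 0, 0, 0, 0, 0, 1.5, 0, 0, 0, 0, 0, 0, 2, 0, 0, 0, 0, 0, 0, 2, 0, 0, 0, 0, 0, 0, 2, 0, 0, 0, 0, 0, 0, 2, 0, 0, 0, 0, 0, 0, 2, 0, 0, 0, 0, 0, 0, 1.8, 0, 0, 0, 0, 0, 0, 0.7, 0, 0, 0, 0]
}}

```text
clock: 10.05
eef_pos: [448.5, -206.8, 226.7]
eef_rot: [3.139, 0.002, 1.571]
wrist_force: [-0.2, 0.4, -0.3]
finger_gap: 93.9
finger_force: 0.0
```

Call:
{"op": "jog_arm", "data": {
  "rows": [0.5, 0.9, 0, 0, 0, 0, 0, 1.1, 1.9, 0, 0, 0, 0, 0, 1.5, 2.6, 0, 0, 0, 0, 0, 1.5, 2.6, 0, 0, 0, 0, 0, 1.5, 2.6, 0, 0, 0, 0, 0, 1.5, 2.6, 0, 0, 0, 0, 0, 1.5, 2.6, 0, 0, 0, 0, 0, 1.5, 2.6, 0, 0, 0, 0, 0, 1.5, 2.6, 0, 0, 0, 0, 0, 1.5, 2.6, 0, 0, 0, 0, 0, 1.5, 2.6, 0, 0, 0, 0, 0, 0.9, 1.7, 0, 0, 0, 0, 0, 0.7, 1.2, 0, 0, 0, 0, 0, 0, 0, 0, 0, 0, 0, 0, 0, 0, 0, 0, 0, 0, 0, 0, 0, 0, 0, 0, 0, 0]
}}

```text
clock: 11.38
eef_pos: [614.5, 84.1, 223.2]
eef_rot: [-3.14, 0.0, 1.571]
wrist_force: [0.5, 0.0, 0.0]
finger_gap: 93.9
finger_force: 0.0
```

Call:
{"op": "jog_arm", "data": {
  "rows": [0.05, 0.05, -0.6, 0, 0, 0, 0, 0, 0, -1.5, 0, 0, 0, 0, 0, 0, -1.5, 0, 0, 0, 0, 0, 0, -1.5, 0, 0, 0, 0, 0, 0, -1.5, 0, 0, 0, 0, 0, 0, -1.5, 0, 0, 0, 0, 0, 0, -1.5, 0, 0, 0, 0, 0, 0, -1.5, 0, 0, 0, 0, 0, 0, -1.3, 0, 0, 0, 0, 0, 0, -0.5, 0, 0, 0, 0, 0, 0, 0, 0, 0, 0, 0, 0, 0, 0, 0, 0, 0, 0]
}}

```text
clock: 12.38
eef_pos: [615.6, 84.8, 95.4]
eef_rot: [3.141, -0.0, 1.57]
wrist_force: [0.1, 0.1, 0.3]
finger_gap: 94.0
finger_force: 0.0
```

Run:
```python
from cell import manip
import cv2
p,_=manip.camera("side"); w,_=manip.camera("wrist")
cv2.imwrite("pics/3.png",cv2.hconcat([cv2.resize(p[100:350,180:480],(480,400)),w[:,160:480]]))
```

```text
(no output)
```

View pics/3.png

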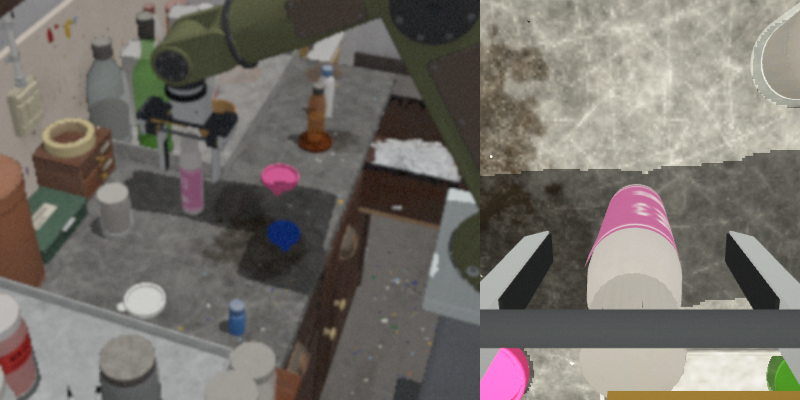

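Brown stands upright in its saucer (side part (316,140)). The pink bottle is between the jaws (wrist part (635,270)). Closing and lifting.

Call:
{"op": "jog_arm", "data": {
  "rows": [0, 0, 0, 0, 0, 0, 1, 0, 0, 0, 0, 0, 0, 1, 0, 0, 0, 0, 0, 0, 1, 0, 0, 0, 0, 0, 0, 1, 0, 0, 0, 0, 0, 0, 1, 0, 0, 0, 0, 0, 0, 1, 0, 0, 0, 0, 0, 0, 1, 0, 0, 0, 0, 0, 0, 1, 0, 0, 0, 0, 0, 0, 1, 0, 0, 0, 0, 0, 0, 1, 0, 0, 0, 0, 0, 0, 1],
  "newtons": 15
}}

```text
clock: 13.4
eef_pos: [615.5, 85.0, 94.9]
eef_rot: [-3.141, -0.0, 1.571]
wrist_force: [-0.7, 0.3, -0.4]
finger_gap: 42.9
finger_force: 15.0
```

Call:
{"op": "jog_arm", "data": {
  "rows": [0, 0, 0.5, 0, 0, 0, 1, 0, 0, 1, 0, 0, 0, 1, 0, 0, 1, 0, 0, 0, 1, 0, 0, 1, 0, 0, 0, 1, 0, 0, 1, 0, 0, 0, 1, 0, 0, 1, 0, 0, 0, 1, 0, 0, 0.5, 0, 0, 0, 1, -0.6, -0.6, 0, 0, 0, 0, 1, -1.2, -1.3, 0, 0, 0, 0, 1, -1.6, -1.8, 0, 0, 0, 0, 1, -1.6, -1.8, 0, 0, 0, 0, 1, -1.6, -1.8, 0, 0, 0, 0, 1, -1.6, -1.8, 0, 0, 0, 0, 1, -1.6, -1.8, 0, 0, 0, 0, 1, -1.6, -1.7, 0, 0, 0, 0, 1, -1.3, -1.3, 0, 0, 0, 0, 1, -0.7, -0.7, 0, 0, 0, 0, 1, 0, 0, 0, 0, 0, 0, 1, 0, 0, 0, 0, 0, 0, 1, 0, 0, 0, 0, 0, 0, 1]
}}

```text
clock: 15.07
eef_pos: [482.0, -60.5, 154.9]
eef_rot: [3.141, -0.0, 1.571]
wrist_force: [-0.1, 0.1, -1.2]
finger_gap: 42.6
finger_force: 15.0
```

Call:
{"op": "jog_arm", "data": {
  "rows": [0, 0, -0.5, 0, 0, 0, 1, 0, 0, -0.8, 0, 0, 0, 1, 0, 0, -0.8, 0, 0, 0, 1, 0, 0, -0.8, 0, 0, 0, 1, 0, 0, -0.8, 0, 0, 0, 1, 0, 0, -0.6, 0, 0, 0, 1, 0, 0, -0.4, 0, 0, 0, 1, 0, 0, -0.2, 0, 0, 0, 1, 0, 0, -0.2, 0, 0, 0, 1, 0, 0, -0.2, 0, 0, 0, 1, 0, 0, -0.1, 0, 0, 0, 1, 0, 0, 0, 0, 0, 0, 1, 0, 0, 0, 0, 0, 0, 1, 0, 0, 0, 0, 0, 0, 1]
}}

```text
clock: 16.23
eef_pos: [481.6, -61.0, 101.1]
eef_rot: [3.141, 0.0, 1.571]
wrist_force: [-0.5, 1.0, -0.9]
finger_gap: 42.6
finger_force: 15.0
```

Run:
```python
from cell import manip
import cv2
p,_=manip.camera("side"); s,_=manip.camera("scene")
cv2.imwrite("pics/4.png",cv2.hconcat([cv2.resize(p[110:260,280:430],(400,400)),cv2.resize(s[110:260,280:430],(400,400))]))
```

```text
(no output)
```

View pics/4.png

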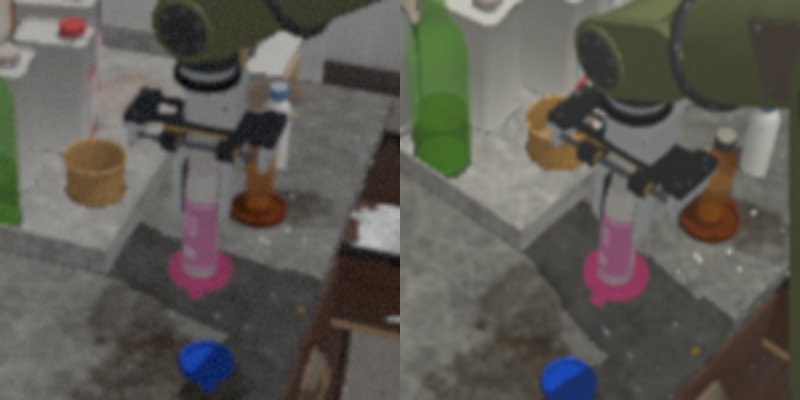

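The pink bottle is centred in its saucer in both views (left (200,270), right (615,275)). I'll make the last millimetre.

Call:
{"op": "jog_arm", "data": {
  "rows": [0, 0, -0.05, 0, 0, 0, 1, 0, 0, -0.05, 0, 0, 0, 1, 0, 0, -0.05, 0, 0, 0, 1, 0, 0, 0, 0, 0, 0, 1, 0, 0, 0, 0, 0, 0, 1]
}}

```text
clock: 16.75
eef_pos: [481.6, -61.0, 99.9]
eef_rot: [3.141, 0.0, 1.571]
wrist_force: [-2.4, 1.1, 4.6]
finger_gap: 42.7
finger_force: 15.0
```

Call:
{"op": "jog_arm", "data": {
  "rows": [0, 0, 0, 0, 0, 0, 0, 0, 0, 0, 0, 0, 0, 0, 0, 0, 0, 0, 0, 0, 0, 0, 0, 0, 0, 0, 0, 0, 0, 0, 0, 0, 0, 0, 0, 0, 0, 0, 0, 0, 0, 0, 0, 0, 0.5, 0, 0, 0, 0, 0, 0, 1.5, 0, 0, 0, 0, 0, 0, 2, 0, 0, 0, 0, 0, 0, 2, 0, 0, 0, 0, 0, 0, 2, 0, 0, 0, 0, 0, 0, 2, 0, 0, 0, 0, 0, 0, 1.8, 0, 0, 0, 0, 0, 0, 0.7, 0, 0, 0, 0]
}}

```text
clock: 17.92
eef_pos: [482.1, -61.1, 227.2]
eef_rot: [3.138, 0.001, 1.571]
wrist_force: [-0.4, -1.0, 0.7]
finger_gap: 93.8
finger_force: 0.0
```

Call:
{"op": "jog_arm", "data": {
  "rows": [-0.1, -1, 0, 0, 0, 0, 0, -0.2, -2, 0, 0, 0, 0, 0, -0.2, -2.7, 0, 0, 0, 0, 0, -0.2, -2.7, 0, 0, 0, 0, 0, -0.2, -2.7, 0, 0, 0, 0, 0, -0.2, -2.7, 0, 0, 0, 0, 0, -0.2, -2.7, 0, 0, 0, 0, 0, -0.2, -2.7, 0, 0, 0, 0, 0, -0.2, -2.7, 0, 0, 0, 0, 0, -0.2, -2, 0, 0, 0, 0, 0, -0.1, -1.6, 0, 0, 0, 0, 0, -0.1, -1, 0, 0, 0, 0, 0, 0, 0, 0, 0, 0, 0, 0, 0, 0, 0, 0, 0, 0, 0]
}}

```text
clock: 19.08
eef_pos: [460.4, -325.8, 223.9]
eef_rot: [-3.141, -0.001, 1.57]
wrist_force: [0.3, 0.5, -0.5]
finger_gap: 93.9
finger_force: 0.0
```

Descend to TCP z 59: −16.5 cm.

Call:
{"op": "jog_arm", "data": {
  "rows": [0, 0, -0.8, 0, 0, 0, 0, 0, 0, -1.7, 0, 0, 0, 0, 0, 0, -1.8, 0, 0, 0, 0, 0, 0, -1.8, 0, 0, 0, 0, 0, 0, -1.8, 0, 0, 0, 0, 0, 0, -1.8, 0, 0, 0, 0, 0, 0, -1.8, 0, 0, 0, 0, 0, 0, -1.8, 0, 0, 0, 0, 0, 0, -1.6, 0, 0, 0, 0, 0, 0, -1.1, 0, 0, 0, 0, 0, 0, -0.5, 0, 0, 0, 0, 0, 0, 0, 0, 0, 0, 0, 0, 0, 0, 0, 0, 0, 0]
}}

```text
clock: 20.17
eef_pos: [460.8, -325.9, 59.9]
eef_rot: [3.141, 0.0, 1.571]
wrist_force: [0.1, 0.2, 0.6]
finger_gap: 94.0
finger_force: 0.0
```

Run:
```python
from cell import manip
import cv2
p,_=manip.camera("side"); w,_=manip.camera("wrist")
cv2.imwrite("pics/5.png",cv2.hconcat([cv2.resize(p[100:350,180:480],(480,400)),w[:,160:480]]))
```

```text
(no output)
```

View pics/5.png

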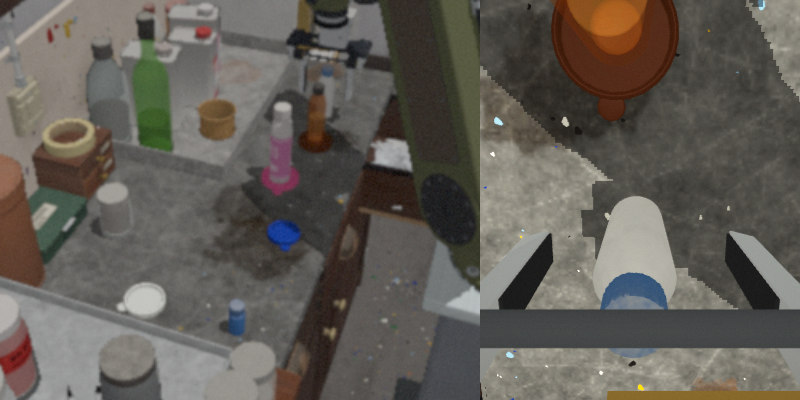

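Pink and brown stand upright in their saucers (side part (281,160) and (316,120)). The white bottle is centred between the jaws (wrist part (635,260)).

Call:
{"op": "jog_arm", "data": {
  "rows": [0, 0, 0, 0, 0, 0, 1, 0, 0, 0, 0, 0, 0, 1, 0, 0, 0, 0, 0, 0, 1, 0, 0, 0, 0, 0, 0, 1, 0, 0, 0, 0, 0, 0, 1, 0, 0, 0, 0, 0, 0, 1, 0, 0, 0, 0, 0, 0, 1, 0, 0, 0, 0, 0, 0, 1, 0, 0, 0, 0, 0, 0, 1, 0, 0, 0, 0, 0, 0, 1, 0, 0, 0, 0, 0, 0, 1, 0, 0, 0, 0, 0, 0, 1],
  "newtons": 15
}}

```text
clock: 21.27
eef_pos: [460.5, -326.0, 59.5]
eef_rot: [3.142, 0.0, 1.571]
wrist_force: [-0.2, -0.1, -0.8]
finger_gap: 36.4
finger_force: 15.0
```

Call:
{"op": "jog_arm", "data": {
  "rows": [0, 0, 0.5, 0, 0, 0, 1, 0, 0, 1, 0, 0, 0, 1, 0, 0, 1.5, 0, 0, 0, 1, 0, 0, 1.5, 0, 0, 0, 1, 0, 0, 1.5, 0, 0, 0, 1, 0, 0, 1.5, 0, 0, 0, 1, 0, 0, 1.5, 0, 0, 0, 1, 0, 0, 1.5, 0, 0, 0, 1, 0, 0, 1.5, 0, 0, 0, 1, 0, 0, 1.5, 0, 0, 0, 1, 0, 0, 1.5, 0, 0, 0, 1, 0, 0, 1.5, 0, 0, 0, 1, 0, 0, 1.5, 0, 0, 0, 1, 0, 0, 1.5, 0, 0, 0, 1, 0, 0, 1, 0, 0, 0, 1, 0, 0, 0.5, 0, 0, 0, 1, 0, 0, 0, 0, 0, 0, 1]
}}

```text
clock: 22.68
eef_pos: [460.6, -326.1, 270.7]
eef_rot: [3.14, 0.001, 1.571]
wrist_force: [0.3, -0.0, -0.0]
finger_gap: 36.6
finger_force: 15.0
```

Call:
{"op": "jog_arm", "data": {
  "rows": [0.2, 1, 0, 0, 0, 0, 1, 0.4, 2, 0, 0, 0, 0, 1, 0.5, 2.5, 0, 0, 0, 0, 1, 0.5, 2.5, 0, 0, 0, 0, 1, 0.5, 2.5, 0, 0, 0, 0, 1, 0.5, 2.5, 0, 0, 0, 0, 1, 0.5, 2.5, 0, 0, 0, 0, 1, 0.5, 2.5, 0, 0, 0, 0, 1, 0.5, 2.5, 0, 0, 0, 0, 1, 0.5, 2.5, 0, 0, 0, 0, 1, 0.5, 2.5, 0, 0, 0, 0, 1, 0.5, 2.5, 0, 0, 0, 0, 1, 0.5, 2.5, 0, 0, 0, 0, 1, 0.5, 2.5, 0, 0, 0, 0, 1, 0.5, 2.5, 0, 0, 0, 0, 1, 0.5, 2.5, 0, 0, 0, 0, 1, 0.5, 2.5, 0, 0, 0, 0, 1, 0.5, 2.5, 0, 0, 0, 0, 1, 0.5, 2.5, 0, 0, 0, 0, 1, 0.5, 2.5, 0, 0, 0, 0, 1]
}}

```text
clock: 24.35
eef_pos: [555.9, 155.8, 268.4]
eef_rot: [-3.14, 0.0, 1.571]
wrist_force: [0.1, 0.6, -0.8]
finger_gap: 36.7
finger_force: 15.0
```

Call:
{"op": "jog_arm", "data": {
  "rows": [0.5, 2.5, 0, 0, 0, 0, 1, 0.5, 2.5, 0, 0, 0, 0, 1, 0.5, 2.5, 0, 0, 0, 0, 1, 0.5, 2.5, 0, 0, 0, 0, 1, 0.5, 2.5, 0, 0, 0, 0, 1, 0.4, 2.2, 0, 0, 0, 0, 1, 0.4, 1.9, 0, 0, 0, 0, 1, 0.3, 1.2, 0, 0, 0, 0, 1, 0.2, 0.8, 0, 0, 0, 0, 1, 0, 0, 0, 0, 0, 0, 1, 0, 0, 0, 0, 0, 0, 1, 0, 0, 0, 0, 0, 0, 1]
}}

```text
clock: 25.35
eef_pos: [594.4, 339.4, 269.3]
eef_rot: [-3.141, 0.0, 1.57]
wrist_force: [1.0, -0.0, 0.2]
finger_gap: 37.0
finger_force: 15.0
```

Call:
{"op": "jog_arm", "data": {
  "rows": [0.05, 0.1, -0.8, 0, 0, 0, 1, 0, 0, -1.6, 0, 0, 0, 1, 0, 0, -1.6, 0, 0, 0, 1, 0, 0, -1.6, 0, 0, 0, 1, 0, 0, -1.6, 0, 0, 0, 1, 0, 0, -1.6, 0, 0, 0, 1, 0, 0, -1.6, 0, 0, 0, 1, 0, 0, -1.6, 0, 0, 0, 1, 0, 0, -1.6, 0, 0, 0, 1, 0, 0, -1.6, 0, 0, 0, 1, 0, 0, -1.6, 0, 0, 0, 1, 0, 0, -1.2, 0, 0, 0, 1, 0, 0, -0.9, 0, 0, 0, 1, 0, 0, -0.6, 0, 0, 0, 1, 0, 0, -0.4, 0, 0, 0, 1, 0, 0, -0.2, 0, 0, 0, 1, 0, 0, -0.2, 0, 0, 0, 1, 0, 0, 0, 0, 0, 0, 1, 0, 0, 0, 0, 0, 0, 1]
}}

```text
clock: 26.93
eef_pos: [595.2, 341.1, 66.9]
eef_rot: [3.141, -0.0, 1.571]
wrist_force: [0.6, -0.5, 0.5]
finger_gap: 37.2
finger_force: 15.0
```

Run:
```python
from cell import manip
import cv2
p,_=manip.camera("side"); s,_=manip.camera("scene")
cv2.imwrite("pics/6.png",cv2.hconcat([cv2.resize(p[190:340,200:350],(400,400)),cv2.resize(s[190:340,180:330],(400,400))]))
```

```text
(no output)
```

View pics/6.png

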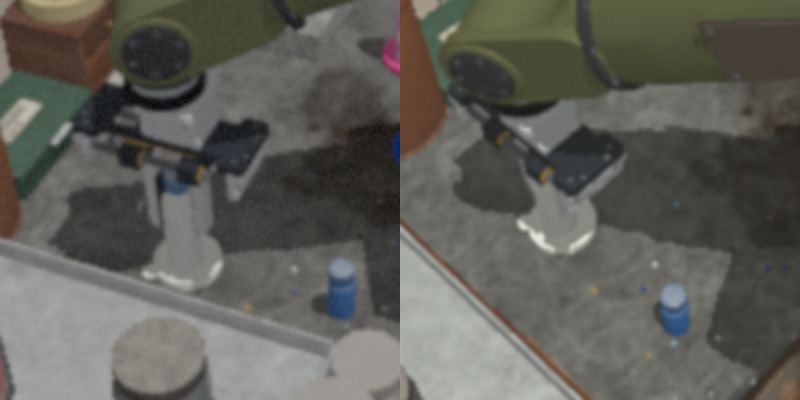

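The white bottle is centred over the white saucer (left (190,262), right (557,232)). Last 2.4 mm.

Call:
{"op": "jog_arm", "data": {
  "rows": [0, 0, -0.1, 0, 0, 0, 1, 0, 0, -0.1, 0, 0, 0, 1, 0, 0, -0.05, 0, 0, 0, 1, 0, 0, 0, 0, 0, 0, 1, 0, 0, 0, 0, 0, 0, 1]
}}

```text
clock: 27.45
eef_pos: [595.1, 341.1, 64.5]
eef_rot: [3.141, -0.0, 1.571]
wrist_force: [-1.3, -0.4, 5.3]
finger_gap: 36.7
finger_force: 15.0
```

Call:
{"op": "jog_arm", "data": {
  "rows": [0, 0, 0, 0, 0, 0, 0, 0, 0, 0, 0, 0, 0, 0, 0, 0, 0, 0, 0, 0, 0, 0, 0, 0, 0, 0, 0, 0, 0, 0, 0, 0, 0, 0, 0, 0, 0, 0, 0, 0, 0, 0, 0, 0, 0.5, 0, 0, 0, 0, 0, 0, 1.5, 0, 0, 0, 0, 0, 0, 2, 0, 0, 0, 0, 0, 0, 2, 0, 0, 0, 0, 0, 0, 2, 0, 0, 0, 0, 0, 0, 2, 0, 0, 0, 0, 0, 0, 1.8, 0, 0, 0, 0, 0, 0, 0.7, 0, 0, 0, 0]
}}

```text
clock: 28.62
eef_pos: [595.6, 341.3, 192.4]
eef_rot: [3.138, -0.002, 1.571]
wrist_force: [0.8, 0.6, 1.1]
finger_gap: 94.1
finger_force: 0.0
```

Call:
{"op": "jog_arm", "data": {
  "rows": [-0.6, 0, 0, 0, 0, 0, 0, -1.3, 0, 0, 0, 0, 0, 0, -2, 0, 0, 0, 0, 0, 0, -2, 0, 0, 0, 0, 0, 0, -2, 0, 0, 0, 0, 0, 0, -2, 0, 0, 0, 0, 0, 0, -2, 0, 0, 0, 0, 0, 0, -2, 0, 0, 0, 0, 0, 0, -1.5, 0, 0, 0, 0, 0, 0, -0.9, 0, 0, 0, 0, 0, 0, -0.5, -0.1, 0, 0, 0, 0, 0, 0, 0, 0, 0, 0, 0, 0, 0, 0, 0, 0, 0, 0, 0]
}}

```text
clock: 29.7
eef_pos: [427.3, 339.9, 188.7]
eef_rot: [-3.141, 0.0, 1.571]
wrist_force: [-0.2, 0.4, 0.5]
finger_gap: 94.2
finger_force: 0.0
```

Run:
```python
from cell import manip
import cv2
p,_=manip.camera("side"); w,_=manip.camera("wrist")
cv2.imwrite("pics/7.png",cv2.hconcat([cv2.resize(p[100:350,180:480],(480,400)),w[:,160:480]]))
```

```text
(no output)
```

View pics/7.png

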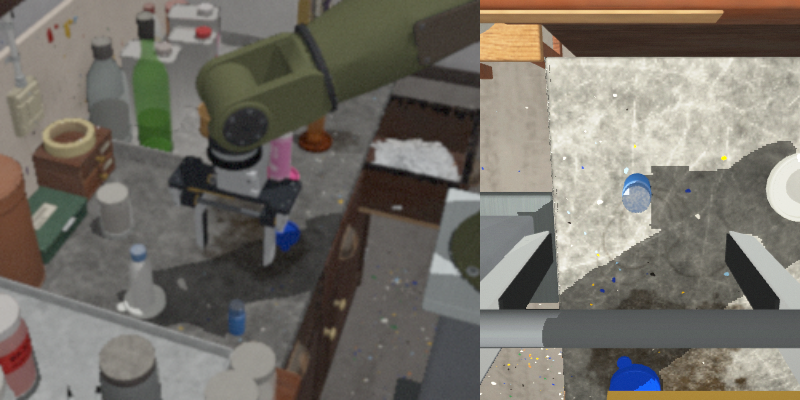

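The white bottle is upright in its saucer (side part (145,285)). The blue bottle is centred between the jaw lines in the wrist view (637,193). Descending 16 cm.

Call:
{"op": "jog_arm", "data": {
  "rows": [0, 0, -0.8, 0, 0, 0, 0, 0, 0, -1.6, 0, 0, 0, 0, 0, 0, -1.6, 0, 0, 0, 0, 0, 0, -1.6, 0, 0, 0, 0, 0, 0, -1.6, 0, 0, 0, 0, 0, 0, -1.6, 0, 0, 0, 0, 0, 0, -1.6, 0, 0, 0, 0, 0, 0, -1.6, 0, 0, 0, 0, 0, 0, -1.6, 0, 0, 0, 0, 0, 0, -1.2, 0, 0, 0, 0, 0, 0, -0.8, 0, 0, 0, 0, 0, 0, -0.4, 0, 0, 0, 0, 0, 0, 0, 0, 0, 0, 0, 0, 0, 0, 0, 0, 0, 0]
}}

```text
clock: 30.97
eef_pos: [427.3, 340.2, 29.3]
eef_rot: [3.141, -0.0, 1.571]
wrist_force: [-0.2, 0.1, 1.7]
finger_gap: 93.9
finger_force: 0.0
```

Call:
{"op": "jog_arm", "data": {
  "rows": [0, 0, 0, 0, 0, 0, 1, 0, 0, 0, 0, 0, 0, 1, 0, 0, 0, 0, 0, 0, 1, 0, 0, 0, 0, 0, 0, 1, 0, 0, 0, 0, 0, 0, 1, 0, 0, 0, 0, 0, 0, 1, 0, 0, 0, 0, 0, 0, 1, 0, 0, 0, 0, 0, 0, 1, 0, 0, 0, 0, 0, 0, 1, 0, 0, 0, 0, 0, 0, 1, 0, 0, 0, 0, 0, 0, 1, 0, 0, 0, 0, 0, 0, 1, 0, 0, 0, 0, 0, 0, 1],
  "newtons": 15
}}

```text
clock: 32.05
eef_pos: [427.0, 340.0, 28.9]
eef_rot: [-3.142, 0.0, 1.571]
wrist_force: [0.8, 0.1, 0.1]
finger_gap: 26.8
finger_force: 15.0
```

Call:
{"op": "jog_arm", "data": {
  "rows": [0, 0, 0.5, 0, 0, 0, 1, 0, 0, 1, 0, 0, 0, 1, 0, 0, 1.5, 0, 0, 0, 1, 0, 0, 1.5, 0, 0, 0, 1, 0, 0, 1, 0, 0, 0, 1, 0, 0, 0.5, 0, 0, 0, 1, 0, -1, 0, 0, 0, 0, 1, 0, -2, 0, 0, 0, 0, 1, 0, -2.5, 0, 0, 0, 0, 1, -0.1, -2.5, 0, 0, 0, 0, 1, -0.1, -2.5, 0, 0, 0, 0, 1, -0.1, -2.5, 0, 0, 0, 0, 1, -0.1, -2.5, 0, 0, 0, 0, 1, 0, -2.5, 0, 0, 0, 0, 1, 0, -2.5, 0, 0, 0, 0, 1, 0, -2, 0, 0, 0, 0, 1, 0, -1.2, 0, 0, 0, 0, 1, 0, -0.7, 0, 0, 0, 0, 1, 0, 0, 0, 0, 0, 0, 1, 0, 0, 0, 0, 0, 0, 1]
}}

```text
clock: 33.72
eef_pos: [422.8, 96.0, 88.7]
eef_rot: [-3.141, -0.0, 1.57]
wrist_force: [-0.3, -0.2, -0.3]
finger_gap: 27.2
finger_force: 15.0
```

Call:
{"op": "jog_arm", "data": {
  "rows": [0, 0, -0.5, 0, 0, 0, 1, 0, 0, -0.8, 0, 0, 0, 1, 0, 0, -0.8, 0, 0, 0, 1, 0, 0, -0.8, 0, 0, 0, 1, 0, 0, -0.8, 0, 0, 0, 1, 0, 0, -0.6, 0, 0, 0, 1, 0, 0, -0.4, 0, 0, 0, 1, 0, 0, -0.2, 0, 0, 0, 1, 0, 0, -0.2, 0, 0, 0, 1, 0, 0, -0.2, 0, 0, 0, 1, 0, 0, 0, 0, 0, 0, 1, 0, 0, 0, 0, 0, 0, 1]
}}

```text
clock: 34.72
eef_pos: [423.1, 96.0, 36.1]
eef_rot: [3.141, -0.0, 1.571]
wrist_force: [-0.6, -0.1, -0.5]
finger_gap: 26.7
finger_force: 15.0
```

Run:
```python
from cell import manip
import cv2
p,_=manip.camera("side"); s,_=manip.camera("scene")
cv2.imwrite("pics/8.png",cv2.hconcat([cv2.resize(p[170:320,280:430],(400,400)),cv2.resize(s[170:320,270:420],(400,400))]))
```

```text
(no output)
```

View pics/8.png

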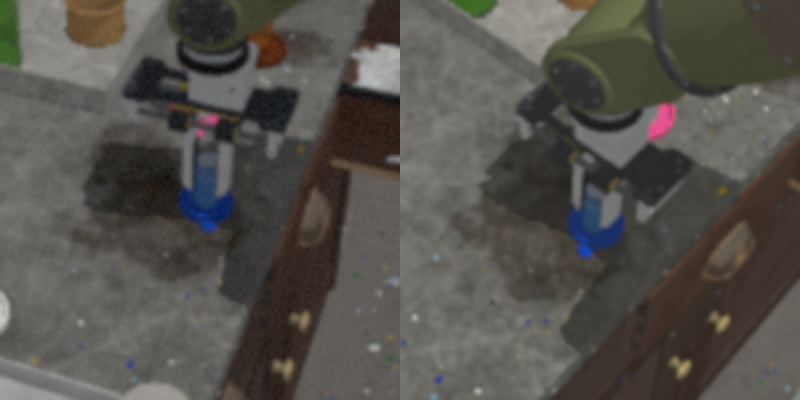

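The blue bottle is centred over the blue saucer (left (206,200), right (594,222)). Last 2 mm.

Call:
{"op": "jog_arm", "data": {
  "rows": [0, 0, -0.1, 0, 0, 0, 1, 0, 0, -0.05, 0, 0, 0, 1, 0, 0, -0.05, 0, 0, 0, 1, 0, 0, -0.05, 0, 0, 0, 1, 0, 0, 0, 0, 0, 0, 1, 0, 0, 0, 0, 0, 0, 1]
}}

```text
clock: 35.32
eef_pos: [423.1, 96.0, 33.8]
eef_rot: [3.141, -0.0, 1.571]
wrist_force: [-1.9, -0.0, 8.6]
finger_gap: 26.3
finger_force: 15.0
```

Call:
{"op": "jog_arm", "data": {
  "rows": [0, 0, 0, 0, 0, 0, 0, 0, 0, 0, 0, 0, 0, 0, 0, 0, 0, 0, 0, 0, 0, 0, 0, 0, 0, 0, 0, 0, 0, 0, 0, 0, 0, 0, 0, 0, 0, 0, 0, 0, 0, 0, 0, 0, 0.5, 0, 0, 0, 0, 0, 0, 1.5, 0, 0, 0, 0, 0, 0, 2, 0, 0, 0, 0, 0, 0, 2, 0, 0, 0, 0, 0, 0, 2, 0, 0, 0, 0, 0, 0, 2, 0, 0, 0, 0, 0, 0, 2, 0, 0, 0, 0, 0, 0, 2, 0, 0, 0, 0, 0, 0, 2, 0, 0, 0, 0, 0, 0, 1, 0, 0, 0, 0, 0, 0, 0, 0, 0, 0, 0, 0, 0, 0, 0, 0, 0, 0]
}}

```text
clock: 36.82
eef_pos: [422.9, 96.0, 203.1]
eef_rot: [3.141, -0.0, 1.571]
wrist_force: [-0.0, -0.8, -0.9]
finger_gap: 94.2
finger_force: 0.0
```

Run:
```python
from h import *
from cell import manip
D={n:manip.camera(n) for n in("scene","side")}
S={"brown":(447.6,-206.9,20,85),"pink":(481.2,-60.8,21.5,100),"white":(594.9,340.4,18.5,80),"blue":(423.2,96,13.5,45),"jar":(726.8,192.7,31,80)}
for n,(p,d) in D.items():
    W=cloud(d,manip.camera_model(n)).reshape(-1,3)
    for k,(x,y,r,h) in S.items():
        q=W[(np.hypot(W[:,0]-x,W[:,1]-y)<r+12)&(W[:,2]>20)&(W[:,2]<200)]
        b=q[q[:,2]<h]
        if len(b)>10: print(n,k,len(b),(circ(b,r)[0]-(x,y)).round(1),"top",q[:,2].max().round(1))
cv2.imwrite("pics/9.png",D["side"][0][100:350,180:480].repeat(2,0).repeat(2,1))
```

```text
scene brown 168 [ 2.8 -0.2] top 127.7
scene pink 64 [ 2.2 -0.7] top 182.9
scene white 155 [2.2 1.7] top 134.2
scene blue 43 [1.9 0.5] top 72.1
scene jar 276 [0.9 1. ] top 98.5
side brown 76 [ 1.1 -0.9] top 151.2
side pink 249 [ 1.1 -1.1] top 185.6
side white 202 [1.  0.6] top 135.0
side blue 54 [ 0.4 -0.3] top 73.3
side jar 322 [-0.8 -0.6] top 101.1
```

View pics/9.png

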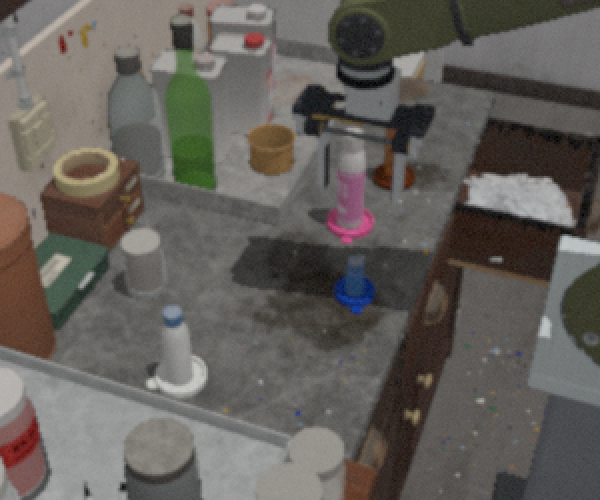

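All four bottles stand upright in their own saucers, each within 3 mm of centre: white (175,370), pink (350,215), blue (355,290) and brown (395,170). The jar and tin have not moved, and the gripper is clear.

```bash
python3 -c "
from cell import manip
print(manip.sign_off())"
```

```text
the job is handed in; nothing more can be done
None
```

All four dye bottles were standing upright in their own-colour saucers, within about 3 mm of centre, when I handed the job in at about 37 s; the grit jar and low tin were left untouched.

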